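# Start the dry-block heater at setting 7

### The arm

A 6-joint arm with a two-finger parallel gripper is mounted at the origin on the work surface. World frame = base frame: x ahead of the robot, y to its left, z up, the work surface at z = 0. Lengths are in m, angles in degrees, forces in N, time in s.
With the tool pointing down it reaches from about 0.375 to 0.9 m from the base axis. Payload 3.1 kg.
Tool frame: the origin (TCP) lies at the very end of the fingers, on their centre line; the grasp point (between the pads) lies 19 mm behind it (grip_point_offset is the distance from the TCP to the grasp point, in m); y points along the fingers, x is the direction in which the jaws open and shut, and the axes are right-handed (so a half turn about y gives the same grasp; the last joint's range is limited). The gripper opens to 87 mm and grips with 3 to 60 N. Pads are 19 mm wide; open, the fingers measure 117 mm over their backs; the gripper's body (75 mm by 190 mm) begins 51 mm behind the grasp point.
Start: joints at [-78.295, 30.224, 82.088, -0, 67.689, -10.227], TCP at [0.233, -0.58, 0.223] pointing down, gripper open.
Joint ranges: [-176.69, 176.69], [-43.24, 126.21], [12.49, 139.97], [-82, 262], [0, 151.66], [-163.58, 163.58]. Speed limits (degrees/s): [159.86, 159.86, 180, 180, 180, 180].

### API

Orientations are given as a 3x3 rotation matrix whose columns are the frame's x, y, z axes.
In Python, from rig import * gives the robot as it stands.
- The arm moves only by the tool send_rows, never from a script. Its argument "moves" is text: rows parted by semicolons, each of 5 numbers parted by spaces: the finger opening in mm, from 0 to 87, then the shift along the tool's x, y, z in mm, then the turn about the tool's y in degrees. In form: fingers dx dy dz yaw; .... A call has 1 to 20 rows; each row shifts and turns the commanded pose from where the row before left it, along the tool's axes as they then stand; what a row does not reach is not made up. A row lasts 1/12 s, in which the tool goes at most 41.7 mm and 7.16 degrees, less where a joint would pass 70% of its speed; a pose out of reach is approached as far as the arm can. A call is refused whole if a number of a shift passes 41.7 or a number of a turn 7.16, either way. A call with a gripper value outside its range is refused whole. The fingers move at their own pace and stop on an object; the grip force is fixed at half the most. Time passes only in rows, so rows that do not move let the fingers close. It gives the time, the measured TCP pose, the force and the opening at its end, in the units of the state.
- read_state(): the state, without advancing time (a new reading comes with each control period).
- capture(name): name is "scene" or "top"; returns a dict with "image" (400x640x3 uint8, blue, green, red), "z_map" (400x640 float32, m along the optical axis (not along the pixel's ray), 0 where there is no reading), "mtx" (3x3 intrinsics, pixels), "distortion" ([k1, k2, p1, p2, k3] as OpenCV has them; the pictures are not rectified), "origin" and "rotation" of the camera in the world. Camera axes: x right, y up, looking along -z (the intrinsics and any distortion apply to the point x, -y, -z); pixel columns grow to the right and rows downward; lengths in m; the calibration is good to about 2 mm. A picture is of the moment at which its call begins.
- hand_in(): hands the job in, once; it reports no verdict.
Trained networks look in a picture, given as the dict that the camera call returned (one of the last four; its "shot" number tells which), for a name from the list of things; names that differ only in an ending like _2 or _b are one class to them, and where a whole thing is asked for, a point or a joint stands for the part that bears it (a point fixed in the world has none). Each returns a list of dicts, best first, with "p" (0 to 1); they miss things now and then, are a little off and sometimes report something else, mostly with a low value. They report only what shows in the picture. A call takes as long as a camera call.
- search_frame(picture, name): "bbox" ([left, top, right, bottom] in pixels, round what is visible of it).
- masks_of(picture, name): "region" (400x640 bool, what is visible of it) and "bbox" ([left, top, right, bottom] in pixels, round what is visible of it).
- mark_of(picture, name): "pixel" ([row, column] in pixels: a listed point, or the origin of a listed thing).
The state is a dict: "time_s": time; "joint_positions": joint angles; "qvel": joint speeds; "tau": joint torques, N m; "position": TCP position; "tcp_rot": TCP orientation; "force": force on the tool from outside, world axes, zero at the start; "moment": the same for the moment, N m; "opening": opening from 0.0 (shut) to 1.0 (fully open).
Only numpy, scipy, OpenCV 4.12 (cv2) and the standard library are available. Lean on these libraries where they do the work, as an engineer would, in place of code of your own. Each camera call takes 0.05 s, during which the arm holds its last target. There are 200 camera calls.

### The job

Start the dry-block heater: press the far half of its power rocker (away from the robot) fully down, and push the nose of its pointer dial round clockwise with a fingertip until the white index line lines up with scale line 7 (the lines count 0 to 10 clockwise; 0, 5 and 10 are the long ones). The order does not matter. Nothing is gripped: push the dial gently, and leave the sample tubes, the rack, the bottle and the loose cap where they are.

Things in the scene. Friction and masses are not known exactly. Their poses are not given: they have to be found in the camera images.
- heater: White dry-block heater, 280 (x) x 220 (y) x 85 mm high, fixed to the bench, place and yaw differ each time. Origin: centre of its underside; z up; -x is the operator's side, with the controls on the flat level deck 85 mm above the bench. The block with the tubes fills the rear half; the caps of the tubes reach 133 mm above the bench and begin 100 mm behind (+x of) the dial's axis.
- dial_axis (a point): Point on the deck on the dial's upright axis, at heater (-78, 35, 85) mm; axes as the heater's. Round it 11 black lines, 2 mm wide, 27 degrees (0.4712 rad) apart, start 43 mm from the axis; 0, 5 and 10 are 13 mm long, the others 7 mm. Line 5 lies along heater +x (away from the operator), line 0 is 135 degrees anticlockwise of it seen from above, line 10 is 135 degrees clockwise.
- line_7 (a point): Inner end of scale line 7 (the target) on the deck, 43 mm from the dial's axis: the second short line clockwise after the long middle line 5.
- dial_angle (a joint): Angle of the dial in rad, 0 with its nose at line 0, growing clockwise seen from above, stops at 0 and 4.712; line n is at 0.4712 n, so line 7 is at 3.299. It starts between lines 0 and 4 and must be turned up. Smooth friction of about 0.06 N m (about 2 N at the nose), no detents: it stays where it is left.
- dial: The dial: a black upright bar 11 mm wide with flat sides, from 22 mm behind the axis to 38 mm in front (the nose), 5 to 26 mm above the deck, with a hub of radius 14.5 mm, on a silver skirt disc of radius 34.5 mm. A white index line runs along the top of the nose to its tip. Origin: on the axis, at the deck; x axis out along the nose. A tip 8 to 12 mm above the deck clears the skirt.
- power (a joint): Tilt of the black power rocker in rad: 0 off (far half stands up), 0.4 on (far half fully down and level, near half stands up). It stays where it is left.
- power_far_end (a point): Point on top of the rocker's far half, 4 mm from its end: press here straight down; it moves from about 11.5 to 5.5 mm above the deck. The rocker is 40 mm long (heater x), 25 mm wide (heater y), V-shaped, pivoted in its middle at heater (-80, -72) mm, in a bezel 49 x 36 mm that is 4 mm high. It turns under about 3 N here.
- tube1: Loose 50 ml sample tube with mint screw cap, 113 mm tall, cap 34 mm across, standing in a hole of the block: leave it alone. Origin: centre of its underside.
- tube2: Like tube1, in another hole.
- tube3: Like tube1, in another hole.
- rack: Orange rack full of capped sample tubes, 104 x 204 mm, 118 mm high, loose on the bench on the heater's +y side: leave it alone. Origin: centre of its underside.
- bottle: White plastic bottle, 62 mm across, 135 mm tall, loose on the bench on the heater's -y side: leave it alone. Origin: centre of its underside.
- cap: Loose mint tube cap, 34 mm across, 13 mm high, lying on the bench near the bottle: leave it alone. Origin: centre of its underside.

How it is judged (in metres and radians):
At the end, for the whole second after the job is handed in: The dial rests within 0.09 rad (5 degrees) of line 7, the power rocker is on (tilt above 0.32 of 0.4 rad), the three tubes are within 15 mm and the rack, bottle and cap within 30 mm of where they stood (value of joint dial_angle between 3.209 and 3.389 rad and velocity of joint dial_angle between -0.02 and 0.02 rad/s and value of joint power above 0.32 rad and distance of each of tube1, tube2, tube3 from where it was at the start of the episode below 0.015 m and distance of each of rack, bottle, cap from where it was at the start of the episode below 0.03 m); the robot touches nothing.
It fails at once if a sample tube is lifted or shifted by more than 15 mm (distance of any of tube1, tube2, tube3 from where it was at the start of the episode above 0.015 m).
It fails at once if the rack, the bottle or the loose cap is moved by more than 30 mm (distance of any of rack, bottle, cap from where it was at the start of the episode above 0.03 m).
It fails at once if the dial is gripped or forced (more than 30 N between the fingers and the dial) (contact force between the fingers and dial above 30 N).
It also fails if it takes over 48 s, if anything falls off the work surface, if the arm or the gripper's body presses on something with over 40 N, if the wrist force passes 120 N, or if a joint passes its speed limit or range.

## Working session

There is one attempt and no reset: what is moved stays moved. The work goes in short steps, Python scripts to look and compute and a tool call to move; the robot and the scene stay as the last step left them, time stands still between calls to the robot, and variables do not carry over. Pictures are saved under pics/ and viewed, about 8 in all and at most 12, crops included, and the job is handed in when it is done.

Besides the shell and the picture viewer there is one more tool, called after "Call:" in YAML: its name, and indented under it one key for each argument. send_rows: Moves the arm, as the interface text tells. Its arguments: {"type":"object","properties":{"moves":{"type":"string"}},"required":["moves"]}

```bash
mkdir -p pics
cat > h.py <<'E'
from rig import *
import numpy as np, cv2
def pix2w(c,rc,z=None):
    r,cc=rc
    u=cv2.undistortPoints(np.array([[[cc,r]]],float),np.array(c["mtx"]),np.array(c["distortion"]))[0,0]
    d=np.array(c["rotation"])@np.array([u[0],-u[1],-1.0]); o=np.array(c["origin"])
    if z is None: z_=c["z_map"][int(round(r)),int(round(cc))]; return o+d*z_
    return o+d*(z-o[2])/d[2]
def w2pix(c,p):
    q=np.array(c["rotation"]).T@(np.array(p)-np.array(c["origin"]))
    q=np.array([[q[0],-q[1],-q[2]]])
    return cv2.projectPoints(q,np.zeros(3),np.zeros(3),np.array(c["mtx"]),np.array(c["distortion"]))[0][0,0][::-1]
E
python3 - <<'E'
from h import *
np.set_printoptions(precision=4,suppress=True)
s=read_state();print(s["time_s"],s["position"],s["tcp_rot"],s["force"])
for n in("top","scene"):
    c=capture(n);cv2.imwrite(f"pics/{n}0.png",c["image"]);print(n,c["origin"])
    for k,z in(("dial_axis",.085),("line_7",.085),("power_far_end",.0965),("heater",0),("dial",.085),("bottle",0),("rack",0),("cap",0)):
        for m in mark_of(c,k)[:1]:print(k,m["p"],m["pixel"],pix2w(c,m["pixel"],z),pix2w(c,m["pixel"]))
E
```

```text
0.0 [ 0.2333 -0.579   0.2216] [[ 0.3735 -0.0005  0.9276]
 [-0.9276  0.0021  0.3735]
 [-0.0021 -1.      0.0004]] [ 0.2675 -0.2264 -1.3956]
top [0.5562 0.0598 1.0398]
dial_axis 0.9 [225.3, 347.3] [0.5679 0.0079 0.085 ] [0.5676 0.0092 0.1095]
line_7 0.55 [227.1, 368.8] [ 0.5631 -0.0357  0.085 ] [ 0.5631 -0.0355  0.0862]
heater 0.67 [202.6, 370.8] [ 0.6179 -0.0504  0.    ] [ 0.6128 -0.0413  0.0855]
dial 0.88 [228.6, 345.4] [0.5613 0.0119 0.085 ] [0.5612 0.0133 0.1124]
bottle 0.71 [202.9, 458.3] [ 0.6121 -0.2449  0.    ] [ 0.6078 -0.2214  0.0801]
rack 0.79 [144.9, 279.5] [0.7528 0.1498 0.    ] [0.7416 0.1447 0.0592]
cap 0.46 [265.7, 442.5] [ 0.4746 -0.2037  0.    ] [ 0.4755 -0.2007  0.0118]
scene [ 1.2829 -0.3858  0.7418]
dial_axis 0.62 [201.2, 280.4] [0.5535 0.0188 0.085 ] [0.5779 0.0053 0.107 ]
line_7 0.6 [213.5, 265.6] [ 0.5709 -0.0276  0.085 ] [ 0.5746 -0.0294  0.0884]
power_far_end 0.56 [210.9, 228.6] [ 0.5324 -0.0922  0.0965] [ 0.5333 -0.0925  0.0973]
heater 0.88 [260.4, 269.7] [ 0.617  -0.0515  0.    ] [ 0.7081 -0.0972  0.1015]
dial 0.74 [201.1, 281.2] [0.5542 0.0204 0.085 ] [0.5803 0.0058 0.1086]
bottle 0.77 [302.1, 183.2] [ 0.62   -0.2492  0.    ] [ 0.643  -0.2539  0.0258]
rack 0.9 [255.7, 389.4] [0.7504 0.163  0.    ] [0.7899 0.1223 0.055 ]
cap 0.76 [246.7, 176.2] [ 0.4645 -0.1995  0.    ] [ 0.4805 -0.2031  0.0145]
```

View pics/top0.png

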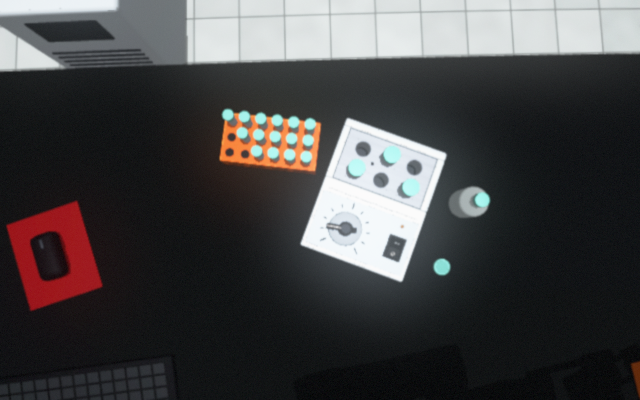

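View pics/scene0.png

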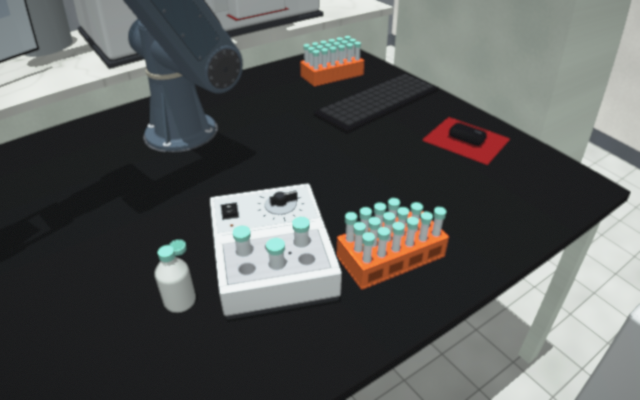

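The top view shows the heater with its near edge at about (302,245)-(403,280), the dial at (346,229) with its nose to the left, and the rocker at (395,247). The scene view shows the same layout. Next I fit the heater pose and dial angle.

```bash
cat >> h.py <<'E'
def cloud(c,mask):
    r,cc=np.nonzero(mask&(c["z_map"]>0)); z=c["z_map"][r,cc]
    u=cv2.undistortPoints(np.stack([cc,r],1).astype(float)[:,None],np.array(c["mtx"]),np.array(c["distortion"]))[:,0]
    return np.array(c["origin"])+(np.c_[u[:,0],-u[:,1],-np.ones(len(z))]*z[:,None])@np.array(c["rotation"]).T
def warp(c,T,z,name,hx=(-145,0),hy=(-115,115),s=3.4):
    # heater-frame rectified view: up=+x, left=+y (mm)
    xs=np.arange(hx[1],hx[0],-1/s);ys=np.arange(hy[1],hy[0],-1/s)
    X,Y=np.meshgrid(xs,ys,indexing="ij");a=T[2]
    R=np.array([[np.cos(a),-np.sin(a)],[np.sin(a),np.cos(a)]])
    W=np.stack([X,Y],-1)/1000@R.T+T[:2]
    P=np.concatenate([W.reshape(-1,2),np.full((X.size,1),z)],1)
    q=(P-np.array(c["origin"]))@np.array(c["rotation"]);q=q*[1,-1,-1]
    uv=cv2.projectPoints(q,np.zeros(3),np.zeros(3),np.array(c["mtx"]),np.array(c["distortion"]))[0][:,0].reshape(*X.shape,2).astype(np.float32)
    im=cv2.remap(c["image"],uv[...,0],uv[...,1],cv2.INTER_CUBIC);cv2.imwrite(name,im);return im
E
python3 - <<'E'
from h import *
np.set_printoptions(precision=4,suppress=True)
for n in("top","scene"):
    c=capture(n);m=masks_of(c,"heater")[0];reg=cv2.dilate(m["region"].astype(np.uint8),np.ones((5,5)))>0
    P=cloud(c,reg);Q=P[(abs(P[:,2]-.085)<.006)]
    # robust outline: percentile extents over yaw
    (cx,cy),(w,h),a=cv2.minAreaRect((Q[:,:2]*1000).astype(np.float32));print(n,m["p"],"rect",cx,cy,w,h,a)
    best=None
    for yaw in np.radians(np.arange(-35,0,.25)):
        ex=np.array([np.cos(yaw),np.sin(yaw)]);ey=np.array([-ex[1],ex[0]])
        l=[np.percentile(Q[:,:2]@e,[.4,99.6]) for e in(ex,ey)]
        A=np.ptp(l[0])*np.ptp(l[1])
        if best is None or A<best[0]:best=(A,np.degrees(yaw),np.mean(l[0])*ex+np.mean(l[1])*ey,np.ptp(l[0]),np.ptp(l[1]))
    print(best, "deck z",np.median(Q[:,2]))
    yaw=np.radians(best[1]);T=(*best[2],yaw)
    R=np.array([[np.cos(yaw),-np.sin(yaw)],[np.sin(yaw),np.cos(yaw)]])
    d=best[2]+R@[-.078,.035];print("axis",d,"rocker",best[2]+R@[-.08,-.072])
    D=P[(P[:,2]>.1)&(np.hypot(*(P[:,:2]-d).T)<.05)]
    H=(D[:,:2]-d)@R*1000;mu=H.mean(0);w,v=np.linalg.eigh(np.cov((H-mu).T));v=v[:,1]*np.sign(v[:,1]@mu)
    print("dial pts",len(H),mu,"dir deg from +x",np.degrees(np.arctan2(v[1],v[0])),"top z",np.median(D[:,2]))
    warp(c,T,.085,f"pics/w_{n}.png")
a,b=cv2.imread("pics/w_top.png"),cv2.imread("pics/w_scene.png")
o=np.vstack([a,b]);o=cv2.resize(o,None,fx=.6,fy=.6) if o.shape[0]>1000 else cv2.resize(o,(475,int(o.shape[0]*475/o.shape[1])));cv2.imwrite("pics/w.png",o);print(o.shape,a.shape)
E
```

```text
top 0.8 rect 620.7113037109375 -48.43962097167969 220.46145629882812 280.5342712402344 68.34984588623047
(np.float64(0.06021451454249698), np.float64(-21.75), array([ 0.6208, -0.0481]), np.float64(0.27642670335574304), np.float64(0.21783175724888218)) deck z 0.08399235706517616
axis [0.5613 0.0133] rocker [ 0.5198 -0.0853]
dial pts 253 [-1.1679  5.2685] dir deg from +x 99.67727905856272 top z 0.11000415230089866
scene 0.84 rect 623.7266235351562 -49.479522705078125 220.54055786132812 284.15875244140625 68.23611450195312
(np.float64(0.060340527955726184), np.float64(-21.75), array([ 0.6251, -0.0506]), np.float64(0.2776555287884863), np.float64(0.21732154306097995)) deck z 0.08470282479027813
axis [0.5656 0.0109] rocker [ 0.5241 -0.0878]
dial pts 256 [0.4123 5.6453] dir deg from +x 100.9037828466993 top z 0.1100430325931332
(598, 475, 3) (493, 782, 3)
```

View pics/w_top.png

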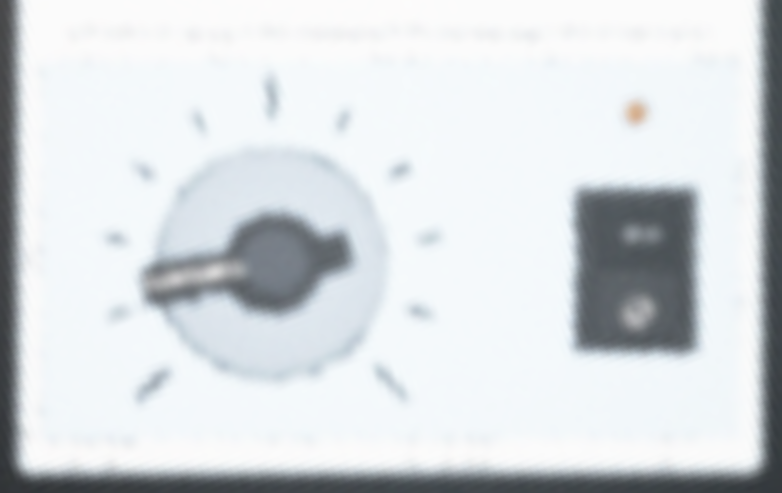

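The rectified deck view shows the nose near line 1.3 (tip at px (150,282)), line 7 at (400,170), and the rocker's far half up at (635,235). Depth gives a nose direction of about 100° from heater +x, so a dial angle of about 0.62 rad. The target is −54°. I'm closing the fingers and moving above the rocker first.

Call:
send_rows:
  moves: "0 -16.8 0 23.2 0;0 -16.8 0 23.2 0;0 -16.8 0 23.2 0;0 -16.8 0 23.2 0;0 -16.8 0 23.2 0;0 -16.8 0 23.2 0;0 -16.8 0 23.2 0;0 -16.8 0 23.2 0;0 -16.8 0 23.2 0;0 -16.8 0 23.2 0;0 -16.8 0 23.2 0;0 -16.8 0 23.2 0;0 -16.8 0 23.2 0;0 -16.8 0 23.2 0;0 -16.8 0 23.2 0;0 -16.8 0 23.2 0;0 -16.8 0 23.2 0;0 -16.8 0 23.2 0;0 -16.8 0 23.2 0;0 -16.8 0 23.2 0"

```text
time_s: 2.77
position: [0.5391, -0.0934, 0.2227]
tcp_rot: [[0.374, 0.0, 0.928], [-0.928, -0.0, 0.374], [0.0, -1.0, 0.0]]
force: [0.1, -0.6, -0.3]
opening: 0.001
```

Call:
send_rows:
  moves: "0 0 10 0 -6.6;0 0 10 0 -6.6;0 0 10 0 -6.6;0 0 10 0 -6.6;0 0 10 0 -6.6;0 0 10 0 -6.6;0 0 10 0 -6.6;0 0 10 0 0;0 0 10 0 0;0 0 0 0 0;0 0 0 0 0"

```text
time_s: 3.68
position: [0.538, -0.0946, 0.132]
tcp_rot: [[0.927, -0.001, 0.374], [-0.374, 0.001, 0.927], [-0.001, -1.0, 0.0]]
force: [0.7, -1.2, -0.2]
opening: 0.002
```

```bash
cat >> h.py <<'E'
T0=(.623,-.0494,np.radians(-21.75))
def rel(goal_h,T=T0):
    s=read_state();p=np.array(s["position"]);R=np.array(s["tcp_rot"]);a=T[2]
    A=np.array([[np.cos(a),-np.sin(a)],[np.sin(a),np.cos(a)]])
    hp=(p[:2]-T[:2])@A*1000
    g=np.r_[np.array(T[:2])+A@(np.array(goal_h[:2])/1000),goal_h[2]/1000]
    print("t",s["time_s"],"pos",p.round(4),"heater mm",hp.round(1),"theta",np.degrees(np.arctan2(R[1,0],R[0,0])).round(2),"F",np.round(s["force"],1),"open",s["opening"])
    print("tool move mm",(R.T@(g-p)*1000).round(1))
E
python3 - <<'E'
from h import *
rel((-62,-72,100))
c=capture("scene");cv2.imwrite("pics/s1.png",cv2.resize(c["image"][150:300,170:350],None,fx=4,fy=4,interpolation=cv2.INTER_CUBIC))
E
```

```text
t 3.6833 pos [ 0.538  -0.0946  0.132 ] heater mm [-62.1 -73.5] theta -21.97 F [ 0.7 -1.2 -0.2] open 0.0022273609340226442
tool move mm [ 0.2 32.   1.5]
```

View pics/s1.png

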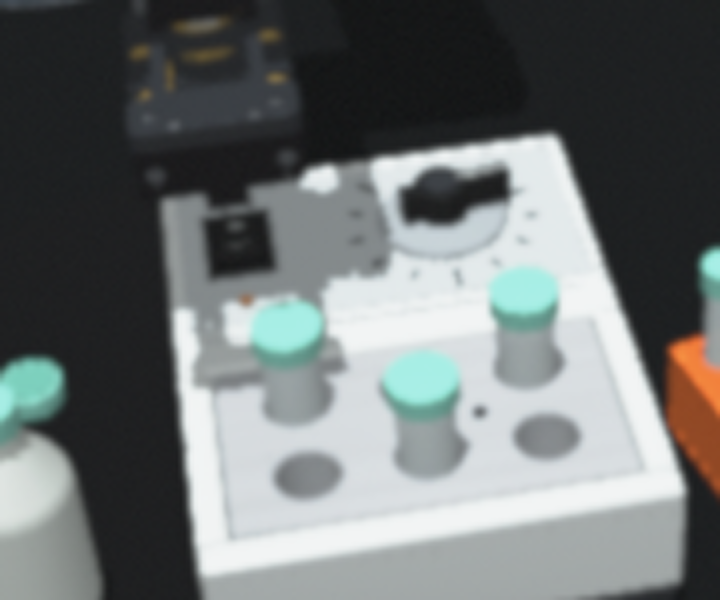

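The crop shows the closed fingers (225,190) right over the rocker (240,235), with the far half still up. I'm pressing down in small steps.

Call:
send_rows:
  moves: "0 0 10 0 0;0 0 10 0 0;0 0 8 1 0;0 0 4 0 0;0 0 2 0 0;0 0 2 0 0;0 0 2 0 0;0 0 1 0 0;0 0 0 0 0;0 0 0 0 0"

```text
time_s: 4.57
position: [0.5393, -0.0941, 0.0938]
tcp_rot: [[0.928, 0.001, 0.372], [-0.372, -0.001, 0.928], [0.001, -1.0, -0.0]]
force: [0.7, -0.2, 1.2]
opening: 0.006
```

Call:
send_rows:
  moves: "0 0 1 0 0;0 0 1 0 0;0 0 1 0 0;0 0 0 0 0;0 0 0 0 0"

```text
time_s: 4.98
position: [0.5396, -0.0942, 0.0909]
tcp_rot: [[0.928, 0.002, 0.372], [-0.372, -0.001, 0.928], [0.002, -1.0, -0.0]]
force: [2.7, -0.9, 4.1]
opening: 0.01
```

Call:
send_rows:
  moves: "0 0 1 0 0;0 0 1 0 0;0 0 0 0 0;0 0 0 0 0"

```text
time_s: 5.32
position: [0.5396, -0.0942, 0.0906]
tcp_rot: [[0.928, 0.002, 0.372], [-0.372, -0.001, 0.928], [0.003, -1.0, -0.0]]
force: [-0.4, -0.7, 15.8]
opening: 0.005
```

Stop reached at z = 0.0906 with 16 N, the expected "on" level. Next: lift, turn the tool, and go beside the nose.

Call:
send_rows:
  moves: "0 0 -15 0 0;0 0 -15 0 0;0 0 -15 0 0;0 0 -5 0 -7;0 0 0 0 -7;0 0 0 0 -7;0 0 0 0 -7;0 0 0 0 -7;0 0 0 0 -7;0 0 0 0 -7;0 0 0 0 -7;0 0 0 0 -7;0 0 0 0 -7;0 0 0 0 -7;0 0 0 0 -7;0 0 0 0 -7;0 0 0 0 -7;0 0 0 0 -2.2;0 0 0 0 0"

```text
time_s: 6.9
position: [0.5366, -0.0929, 0.1374]
tcp_rot: [[0.202, -0.005, -0.979], [0.979, 0.002, 0.202], [0.001, -1.0, 0.005]]
force: [-0.7, 0.6, 0.9]
opening: 0.004
```

Run:
```python
from h import *
rel((-107.2,62.3,125))
```

```text
t 6.9 pos [ 0.5366 -0.0929  0.1374] heater mm [-64.1 -72.5] theta 78.37 F [-0.7  0.6  0.9] open 0.0039271526027436455
tool move mm [140.2  12.6  18.7]
```

Call:
send_rows:
  moves: "0 20 0 2.7 0;0 20 0 2.7 0;0 20 0 2.7 0;0 20 0 2.7 0;0 20 0 2.7 0;0 20 0 2.7 0;0 20 0 2.5 0;0 0 12 0 0;0 0 0 0 0;0 0 0 0 0"

```text
time_s: 7.73
position: [0.5471, 0.0474, 0.1256]
tcp_rot: [[0.202, -0.004, -0.979], [0.979, 0.0, 0.202], [-0.001, -1.0, 0.004]]
force: [0.3, 0.2, -0.3]
opening: 0.004
```

Run:
```python
from h import *
rel((-107.2,62.3,96))
c=capture("scene");cv2.imwrite("pics/s2.png",cv2.resize(c["image"][150:300,170:350],None,fx=4,fy=4,interpolation=cv2.INTER_CUBIC))
```

```text
t 7.7333 pos [0.5471 0.0474 0.1256] heater mm [-106.4   61.8] theta 78.33 F [ 0.3  0.2 -0.3] open 0.0035903038228448487
tool move mm [ 0.7 29.6  0.6]
```

View pics/s2.png

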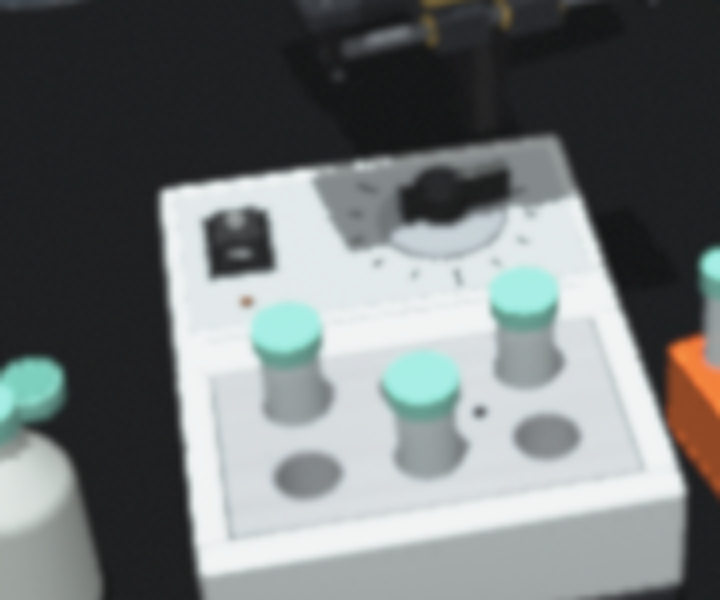

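The crop shows the rocker's near half now standing up (on). The closed fingers are behind the nose on its anticlockwise side. Descending to 11 mm above the deck, then approaching.

Call:
send_rows:
  moves: "0 0 10 0 0;0 0 10 0 0;0 0.7 9.6 0 0;0 0 0 0 0;0 0 0 -2 0;0 0 0 -2 0;0 0 0 -2 0;0 0 0 -1 0;0 0 0 0 0;0 0 0 0 0"

```text
time_s: 8.62
position: [0.5549, 0.0467, 0.0968]
tcp_rot: [[0.202, -0.002, -0.979], [0.979, 0.0, 0.202], [0.0, -1.0, 0.002]]
force: [-3.1, 0.8, -2.4]
opening: 0.007
```

Call:
send_rows:
  moves: "0 0 0 -1 0;0 0 0 -1 0;0 0.7 0 -1.7 3;0 0.7 0 -1.7 3;0 0.7 0 -1.7 3;0 0.7 0 -1.7 3;0 0 0 0 0"

```text
time_s: 9.2
position: [0.5652, 0.0467, 0.0969]
tcp_rot: [[0.402, 0.0, -0.916], [0.916, -0.0, 0.402], [-0.0, -1.0, -0.0]]
force: [-1.9, 0.7, -1.5]
opening: 0.009
```

```bash
cat >> h.py <<'E'
def dial(T=T0):
    c=capture("scene");a=T[2];A=np.array([[np.cos(a),-np.sin(a)],[np.sin(a),np.cos(a)]])
    # axis as scene camera sees it
    d=np.array([.5656,.0109]);P=cloud(c,np.ones(c["z_map"].shape,bool))
    # black bar top: dark pixels only
    dark=(c["image"].max(2)<110)|True
    D=P[(P[:,2]>.106)&(P[:,2]<.1145)&(np.hypot(*(P[:,:2]-d).T)<.042)]
    H=(D[:,:2]-d)@A*1000;mu=H.mean(0);w,v=np.linalg.eigh(np.cov((H-mu).T));v=v[:,1]*np.sign(v[:,1]@mu)
    print("dial n",len(H),mu.round(1),"nose deg",np.degrees(np.arctan2(v[1],v[0])).round(1),"eig",w.round(0))
    return c
E
python3 - <<'E'
from h import *
rel((-107.2,62.3,96));c=dial()
cv2.imwrite("pics/s3.png",cv2.resize(c["image"][150:300,170:350],None,fx=4,fy=4,interpolation=cv2.INTER_CUBIC))
E
```

```text
t 9.2 pos [0.5652 0.0467 0.0969] heater mm [-89.3  67.8] theta 66.29 F [-1.9  0.7 -1.5] open 0.00886565373193774
tool move mm [-6.1  0.9 17.7]
dial n 211 [0.8 9.1] nose deg 84.1 eig [ 50. 300.]
```

View pics/s3.png

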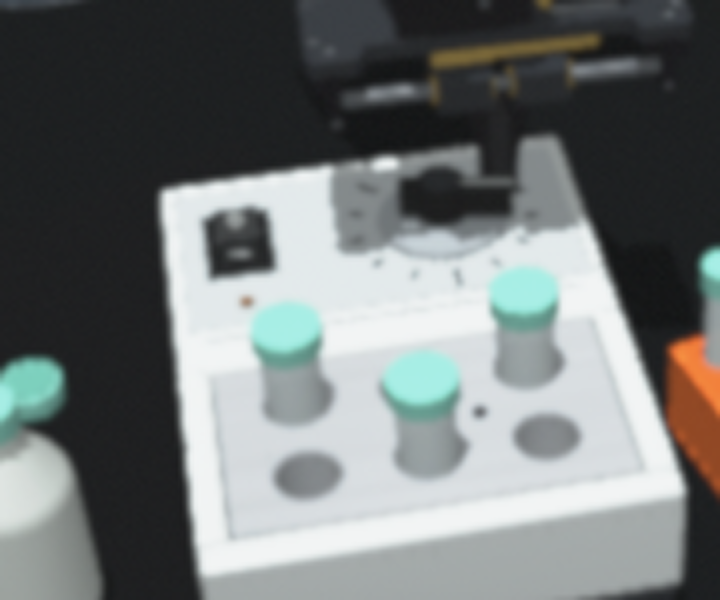

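The dial follows (nose now about 86°, fingers at its side at (500,160)). Continuing the arc.

Call:
send_rows:
  moves: "0 1.05 0 -2.87 5;0 1.05 0 -2.87 5;0 1.05 0 -2.87 5;0 1.05 0 -2.87 5;0 1.05 0 -2.87 5;0 1.05 0 -2.87 5;0 1.05 0 -2.87 5;0 1.05 0 -2.87 5;0 1.05 0 -2.87 5;0 1.05 0 -2.87 5;0 0 0 0 0"

```text
time_s: 10.17
position: [0.5926, 0.0336, 0.0972]
tcp_rot: [[0.96, 0.002, -0.28], [0.28, 0.0, 0.96], [0.002, -1.0, -0.0]]
force: [-2.0, 1.6, -0.5]
opening: 0.007
```

Run:
```python
from h import *
rel((-78,35,96));c=dial()
```

```text
t 10.1667 pos [0.5926 0.0336 0.0972] heater mm [-59.   65.8] theta 16.29 F [-2.   1.6 -0.5] open 0.007138256625886712
tool move mm [-34.    1.2 -12.5]
dial n 197 [7.5 4.5] nose deg 32.0 eig [ 45. 291.]
```

Call:
send_rows:
  moves: "0 1.0 0 -2.9 5;0 1.0 0 -2.9 5;0 1.0 0 -2.9 5;0 1.0 0 -2.9 5;0 1.0 0 -2.9 5;0 1.0 0 -2.9 5;0 1.0 0 -2.9 5;0 1.0 0 -2.9 5;0 1.0 0 -2.9 5;0 1.0 0 -2.9 5;0 1.0 0 -2.9 5;0 1.0 0 -2.9 5;0 1.0 0 -2.9 5;0 1.0 0 -2.9 5;0 1.0 0 -2.9 5;0 0 0 0 0"

```text
time_s: 11.55
position: [0.5939, -0.0096, 0.0977]
tcp_rot: [[0.521, 0.005, 0.854], [-0.854, -0.001, 0.521], [0.003, -1.0, 0.004]]
force: [1.1, 1.9, -1.0]
opening: 0.005
```

Run:
```python
from h import *
rel((-78,35,96));c=dial()
cv2.imwrite("pics/s4.png",cv2.resize(c["image"][150:300,170:350],None,fx=4,fy=4,interpolation=cv2.INTER_CUBIC))
```

```text
t 11.55 pos [ 0.5939 -0.0096  0.0977] heater mm [-41.8  26.2] theta -58.62 F [ 1.1  1.9 -1. ] open 0.004594786377469779
tool move mm [-34.3   1.5 -14.7]
dial n 20 [28.6  3.4] nose deg -20.5 eig [ 15. 269.]
```

View pics/s4.png

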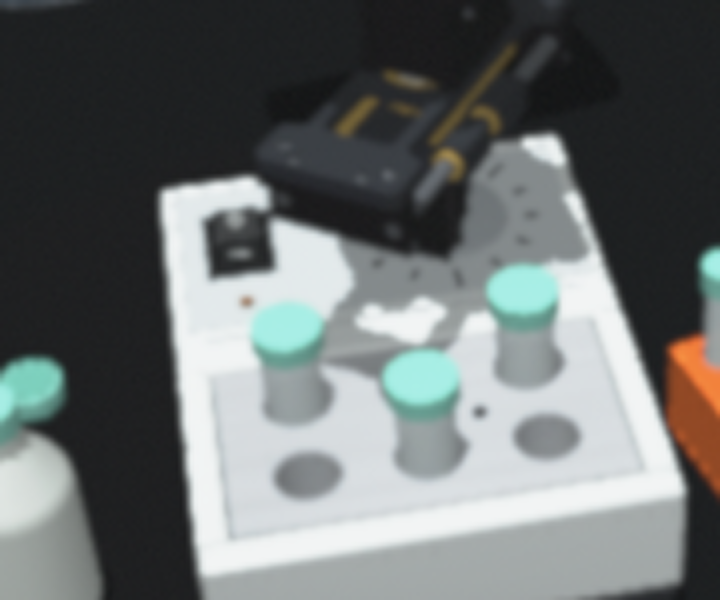

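The gripper hides the nose here, and the rocker is still on. I push 8° more, still short of line 7, then retreat to look.

Call:
send_rows:
  moves: "0 0.8 0 -2.3 4;0 0.8 0 -2.3 4;0 0 0 0 0;0 0 0 5 0;0 0 0 7 0;0 0 -20 0 0;0 0 -30 0 0;0 0 -30 0 0;0 0 -30 0 0;0 -10 0 -25 0;0 -10 0 -25 0;0 -10 0 -25 0;0 -10 0 -25 0;0 -10 0 -25 0;0 -10 0 -25 0;0 0 0 0 0"

```text
time_s: 12.93
position: [0.4316, -0.0108, 0.2063]
tcp_rot: [[0.399, -0.009, 0.917], [-0.917, 0.002, 0.399], [-0.005, -1.0, -0.007]]
force: [-0.5, 1.3, -0.2]
opening: 0.004
```

```bash
cat >> h.py <<'E'
def nose(name):
    c=capture("top");P=cloud(c,np.ones(c["z_map"].shape,bool));res={}
    a=T0[2];A=np.array([[np.cos(a),-np.sin(a)],[np.sin(a),np.cos(a)]])
    for n,d in(("top",np.array([.5613,.0133])),("scene",np.array([.5656,.0109]))):
        if n=="scene":c=capture("scene");P=cloud(c,np.ones(c["z_map"].shape,bool))
        D=P[(P[:,2]>.1)&(P[:,2]<.118)&(np.hypot(*(P[:,:2]-d).T)<.045)]
        H=(D[:,:2]-d)@A*1000;mu=H.mean(0);w,v=np.linalg.eigh(np.cov((H-mu).T));v=v[:,1]*np.sign(v[:,1]@mu)
        print(n,len(H),mu.round(1),"nose deg",np.degrees(np.arctan2(v[1],v[0])).round(1),"eig",w.round(0))
        warp(c,(*(d-A@[-.078,.035]),a),.111,f"pics/{name}_{n}.png",hx=(-135,-20),hy=(-20,95),s=3.4)
    cv2.imwrite(f"pics/{name}.png",np.hstack([cv2.imread(f"pics/{name}_{n}.png") for n in("top","scene")]))
E
python3 - <<'E'
from h import *
rel((-78,35,96));nose("n1")
E
```

```text
t 12.9333 pos [ 0.4316 -0.0108  0.2063] heater mm [-192.1  -35. ] theta -66.51 F [-0.5  1.3 -0.2] open 0.004101031071052002
tool move mm [ 32.3 109.2 130.9]
top 251 [ 3.1 -3.9] nose deg -47.4 eig [ 37. 225.]
scene 229 [ 6.7 -5. ] nose deg -48.9 eig [ 42. 253.]
```

View pics/n1.png

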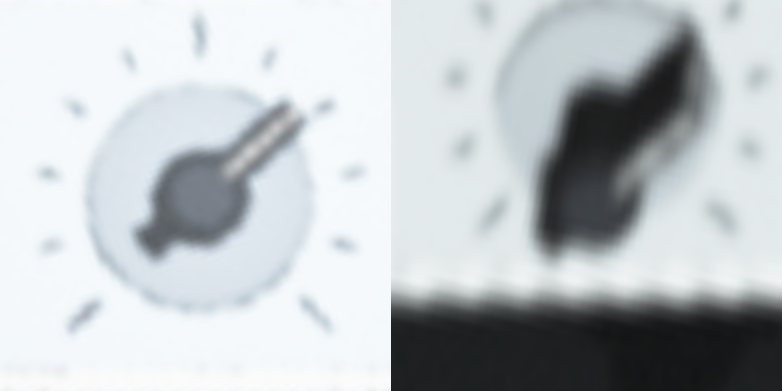

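The top view (rectified) shows the index line from (232,170) to (293,108) about hub (201,195), which is about −47°. Line 7 at (324,105) lies at −54°, so about 7° remain. Going back the same way.

Call:
send_rows:
  moves: "0 10 0 25 0;0 10 0 25 0;0 10 0 25 0;0 10 0 25 0;0 10 0 25 0;0 10 0 25 0;0 0 30 0 0;0 0 30 0 0;0 0 0 0 0;0 0 0 0 0"

```text
time_s: 13.87
position: [0.5995, -0.0076, 0.1453]
tcp_rot: [[0.397, -0.004, 0.918], [-0.918, 0.001, 0.397], [-0.002, -1.0, -0.003]]
force: [0.3, 0.3, 0.1]
opening: 0.009
```

Run:
```python
from h import *
rel((-78,35,96))
```

```text
t 13.8667 pos [ 0.5995 -0.0076  0.1453] heater mm [-37.3  30.1] theta -66.6 F [0.3 0.3 0.1] open 0.009011465654765025
tool move mm [-32.2  49.4 -25.1]
```

Call:
send_rows:
  moves: "0 0 20 0 0;0 0 20 0 0;0 0 8.5 0 0;0 0 0 0 0;0 0 0 -5 0;0 0 0 -5 0;0 0 0 0 0;0 0 0 0 0"

```text
time_s: 14.53
position: [0.5909, -0.0123, 0.0998]
tcp_rot: [[0.396, 0.002, 0.918], [-0.918, -0.0, 0.396], [0.001, -1.0, 0.002]]
force: [0.5, -1.0, 0.9]
opening: 0.006
```

Run:
```python
from h import *
rel((-78,35,96))
```

```text
t 14.5333 pos [ 0.5909 -0.0123  0.0998] heater mm [-43.6  22.6] theta -66.69 F [ 0.5 -1.   0.9] open 0.006499516342021131
tool move mm [-33.1   3.7 -15.5]
```

Call:
send_rows:
  moves: "0 0 0 -1 0;0 0.7 0 -2.1 3.5;0 0.7 0 -2.1 3.5;0 0 0 0 0;0 0 0 0 0"

```text
time_s: 14.95
position: [0.5877, -0.0153, 0.0993]
tcp_rot: [[0.282, 0.003, 0.959], [-0.959, -0.0, 0.282], [0.001, -1.0, 0.003]]
force: [2.9, 0.3, 1.3]
opening: 0.009
```

Run:
```python
from h import *
rel((-78,35,96))
```

```text
t 14.95 pos [ 0.5877 -0.0153  0.0993] heater mm [-45.4  18.5] theta -73.59 F [2.9 0.3 1.3] open 0.008853636127437423
tool move mm [-33.1   3.2 -15.4]
```

Call:
send_rows:
  moves: "0 0 0 5 0;0 0 0 7 0;0 0 -20 0 0;0 0 -30 0 0;0 0 -30 0 0;0 0 -30 0 0;0 -10 0 -25 0;0 -10 0 -25 0;0 -10 0 -25 0;0 -10 0 -25 0;0 -10 0 -25 0;0 -10 0 -25 0;0 0 0 0 0;0 0 0 0 0"

```text
time_s: 16.12
position: [0.4356, 0.004, 0.2084]
tcp_rot: [[0.282, -0.002, 0.959], [-0.959, 0.0, 0.282], [-0.001, -1.0, -0.001]]
force: [0.8, 0.3, 0.7]
opening: 0.007
```

Run:
```python
from h import *
rel((-78,35,96));nose("n2")
```

```text
t 16.1167 pos [0.4356 0.004  0.2084] heater mm [-193.9  -19.8] theta -73.63 F [0.8 0.3 0.7] open 0.006659057727760067
tool move mm [ 28.5 112.2 125.2]
top 253 [ 2.8 -4.1] nose deg -53.3 eig [ 37. 223.]
scene 238 [ 6.3 -6.1] nose deg -54.5 eig [ 41. 275.]
```

View pics/n2.png

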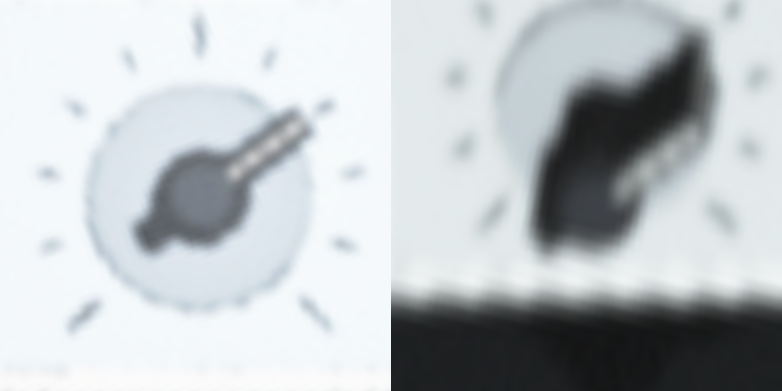

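The top view shows the index line from (233,175) to (308,120), which is −53.7°. Depth gives −53.3° and −54.5°, against a target of −54°. The arm is clear at 0.21 m. One last numeric check of the rocker and loose things, then hand-in.

Run:
```python
from h import *
c=capture("scene");P=cloud(c,np.ones(c["z_map"].shape,bool));a=T0[2]
A=np.array([[np.cos(a),-np.sin(a)],[np.sin(a),np.cos(a)]])
H=(P[:,:2]-[.6251,-.0506])@A*1000
for nm,x in(("far",-64),("near",-96)):
    m=(abs(H[:,0]-x)<4)&(abs(H[:,1]+72)<8);print(nm,np.median(P[m,2]),m.sum())
for k in("bottle","rack","cap"):
    for q in mark_of(c,k)[:1]:print(k,q["p"],pix2w(c,q["pixel"],0).round(4))
print(hand_in())
```

```text
far 0.08998222028485736 25
near 0.09660507806680185 25
bottle 0.57 [ 0.6103 -0.2448  0.    ]
rack 0.73 [0.7437 0.164  0.    ]
cap 0.5 [ 0.4574 -0.1901  0.    ]
the job is handed in; nothing more can be done
None
```

The heater is started as asked and the job is handed in at about 16 s of the 48 s allowed; `hand_in` reports no verdict.

- **Rocker:** I pressed the far half down to its stop with closed fingertips (about 16 N, tip at z = 0.0906 m). The last depth check puts the far half at 0.090 m and the near half standing at 0.097 m, so it is on.
- **Dial:** I pushed the nose round clockwise in an arc to line 7. The final readings of the nose are −53.3° and −54.5° by depth (top and scene cameras), and −53.7° by the index line in the top view. The target is −54° and the tolerance is 5°. Measured tool force while pushing stayed at a few newtons.
- **Loose things:** The network's final positions for the bottle, rack and cap are 7 to 12 mm from its first ones. I take that as network scatter, since the arm never came near them. In the pictures the tubes stood unchanged; I did not measure them.
- **Disagreement:** The two cameras put the heater about 5 mm apart, so I worked with the mean of the two.

The arm ended clear of everything, at about 0.21 m height.

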